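# Fold the rack handle away and hold the red tube level for the tilt check

## Robot

A 6-joint arm with a two-finger parallel gripper is mounted at the origin on the work surface; the furniture and walls round the work are solid. World frame = base frame: x ahead of the robot, y to its left, z up, the work surface at z = 0. Lengths are in m, angles in degrees, forces in N, time in s.
With the tool pointing down it reaches from about 0.4 to 0.825 m from the base axis. Payload 7 kg.
Tool frame: the origin (TCP) lies at the very end of the fingers, on their centre line; the grasp point (between the pads) lies 19 mm behind it (r.hold_point_z is the distance from the TCP to the grasp point, in m); x points along the fingers, y is the direction in which the jaws open and shut, and the axes are right-handed (so a half turn about x gives the same grasp; the last joint's range is limited). The gripper opens to 88 mm and grips with 3 to 60 N. Pads are 19 mm wide; open, the fingers measure 130 mm over their backs; the gripper's body (78 mm by 193 mm) begins 47 mm behind the grasp point.
Start: joints at [-47.263, 20.546, 0.682, 0, -70.136, -16.507], TCP at [0.298, -0.605, 0.227] pointing down, gripper open.
Joint ranges: [-176.03, 176.03], [-82.01, 121.73], [-58.28, 71.71], [-173.87, 95.51], [-174.79, -0.11], [-173.66, 173.66]. Speed limits (degrees/s): [136.94, 136.94, 172.46, 180, 180, 180].

## Interface

Orientations are given as [roll, pitch, yaw] about the fixed x, y, z axes, in that order (R = Rz(yaw) Ry(pitch) Rx(roll)).
In Python, from plant import r gives the robot as it stands. The module is installed in compiled form; this text tells all that it offers.
- The arm moves only by the shell command python3 -m creep 'ROWS' [FORCE]. ROWS is JSON, a list of rows, each a list of 7 numbers: the turn, a rotation vector about the tool's x, y, z in rad, then the shift along the tool's x, y, z in cm, then the opening in per cent of the stroke, from 0 (shut) to 100 (fully open). In form: [[rx, ry, rz, x, y, z, fingers], ...]. A call has 1 to 8 rows; each row shifts and turns the commanded pose from where the row before left it, along the tool's axes as they then stand; what a row does not reach is not made up. A row lasts 1/10 s, in which the tool goes at most 50 mm and 8.59 degrees, less where a joint would pass 70% of its speed; a pose out of reach is approached as far as the arm can. A call is refused whole if a number of a shift passes 5 or a number of a turn 0.15, either way. A call with a gripper value outside its range is refused whole. The fingers move at their own pace and stop on an object; FORCE is the grip in N (left out, the last holds). Time passes only in rows, so rows that do not move let the fingers close. It gives the time, the measured TCP pose, the force and the opening at its end, in the units of the state.
- r.get_state(): the state, without advancing time (a new reading comes with each control period).
- r.capture(name): name is "scene" or "top" or "wrist"; returns (picture, depth): 420x560x3 uint8, blue, green, red; 420x560 float32, m along the optical axis (not along the pixel's ray), 0 where there is no reading.
- r.camera_info(name): a dict with "fovy" (degrees; the focal length in pixels is half the picture's height over the tangent of half this angle, whatever the lens; pixels are square), "cx", "cy" (the principal point, pixels), "camera_from_world" (4x4, takes a point from world to camera coordinates). Camera axes: x right, y down, z forward; pixel columns grow to the right and rows downward; lengths in m; the calibration is good to about 2 mm. The wrist camera is an equidistant fisheye: a pixel r from the principal point sees the ray r / f radians off the axis. A picture is of the moment at which its call begins: read the wrist's pose just before it. camera_info takes no time and is no camera call; for the wrist camera it gives the pose at the moment of the call.
- r.close_job(): hands the job in, once; it reports no verdict.
Trained networks look in the newest picture that a camera, given by its name, has taken for a name from the list of things; names that differ only in an ending like _2 or _b are one class to them, and where a whole thing is asked for, a point or a joint stands for the part that bears it (a point fixed in the world has none). Each returns a list of dicts, best first, with "score" (0 to 1); they miss things now and then, are a little off and sometimes report something else, mostly with a low value. They report only what shows in the picture. A call takes as long as a camera call.
- r.look_for(query, camera): "rect" ([left, top, right, bottom] in pixels, round what is visible of it).
- r.masks_of(query, camera): "pixels" (420x560 bool, what is visible of it) and "rect" ([left, top, right, bottom] in pixels, round what is visible of it).
The state is a dict: "time_s": time; "joints": joint angles; "qd": joint speeds; "joint_torque": joint torques, N m; "tcp_pos": TCP position; "eef_rot": TCP orientation; "contact_force": force on the tool from outside, world axes, zero at the start; "moment": the same for the moment, N m; "gripper_width": finger opening in m.
Only numpy, scipy, OpenCV 4.12 (cv2) and the standard library are available. Lean on these libraries where they do the work, as an engineer would, in place of code of your own. Each camera call takes 0.05 s, during which the arm holds its last target. There are 200 camera calls.

## Task

The red-capped tube is due for its tilt-tube clotting check. Fold the carry handle that stands over the tubes away from you and down until it snaps home in its end catch, then draw the red-capped tube straight up out of the white rack, tip it over until it lies level, and finish with the gripper still holding it there, still, level and raised with a good hand's breadth (about 10 cm) of air above the other tubes' caps. Leave the purple-capped tubes standing in their holes and the bottle, vial and timer where they are.

Things in the scene. Friction and masses are not known exactly. Their poses are not given: they have to be found in the camera images.
- rack: white plastic tube rack, 160 x 270 x 68 mm, fixed to the desk; origin at the centre of its underside, z up, y along its long side. The top plate (z = 64 to 68 mm) has square holes of about 16 mm; the tubes stand on the lower plate, 8 mm above the desk. A steel bracket with the handle's pivot and a sprung ball as its catch sits on each short end (y = +-137 mm).
- handle (a joint): angle of the rack's carry handle, rad: 0 upright over the middle row of tubes, growing as it folds to the rack's +x side (away from the robot), 1.70 at the end stop beside the rack. Friction 0.05 N m, mass 80 g: from about 0.75 it sinks by itself to 1.15, where it lies on two sprung balls and must be pressed (0.3 N m, 2.5 N at the grip) past 1.45; then they push it home and keep it there
- handle_hinge (a point): fixed point of the rack on the handle's hinge line, midway between the two ends: 55 mm above the rack's underside. The hinge line runs along the rack's y.
- handle_grip (a point): centre of the handle's blue grip: a round bar 22 mm thick (end collars 25 mm), 116 mm long, along the rack's y, 115 mm from the hinge line. Upright it is 170 mm above the desk; folded home, 40 mm above the desk and 114 mm out from the rack's middle line. From its ends 8 mm steel rods run on to the corners and down both ends of the rack (y = +-144 mm).
- red_tube: sample tube with a red cap, the only red one: 12 mm thick, 106 mm long, 12 g; origin at the centre of its lower end, z towards the cap. The cap is 16 mm thick, from 90 to 106 mm. It stands loosely, leaning up to 4 degrees, in one of three holes of the rack's middle row under the handle (rack y = -90, 0 or 90 mm, x = 0), cap top 114 mm above the desk; purple-capped tubes stand in the other two.
- red_tube_mid (a point): the middle of the red-capped tube's length, on its axis
- drum: steel sterilising drum 258 x 250 mm wide, 214 mm high, fixed, left of the rack; origin at the centre of its underside
- timer: white bench timer with a black dial, 60 x 68 x 62 mm, loose bystander; origin at the centre of its underside
- amber_bottle: amber glass bottle, 52 mm thick, 110 mm high, loose bystander; origin at the centre of its underside
- vial: small white dropper vial with a blue top, 23 mm thick, 64 mm high, loose bystander; origin at the centre of its underside
- purple_tube_1: sample tube with a purple cap, 100 mm long, otherwise like the red-capped one; stands in another hole of the same row, cap top 108 mm above the desk; origin at the centre of its lower end
- purple_tube_2: sample tube with a purple cap, 100 mm long, otherwise like the red-capped one; stands in another hole of the same row, cap top 108 mm above the desk; origin at the centre of its lower end

How it is judged:
By the outcome, as a careful person would: the job done as asked, in the order asked, and still so for the second after the job is handed in, while the arm keeps its last pose, push and grip.
It also fails if it takes over 53 s, if anything falls off the work surface, if the arm or the gripper's body presses on something with over 40 N, if the wrist force passes 120 N, or if a joint passes its speed limit or range.

## Working session

There is one attempt and no reset: what is moved stays moved. The work goes in short steps, Python scripts to look and compute and a shell command to move; the robot and the scene stay as the last step left them, time stands still between calls to the robot, and variables do not carry over. Pictures are saved under pics/ and viewed, about 8 in all and at most 12, crops included, and the job is handed in when it is done.

```bash
mkdir -p pics
cat > h.py <<'E'
import numpy as np, cv2
from plant import r
from scipy.spatial.transform import Rotation as R
def deproj(cam,u,v,d,info=None):
    i=info or r.camera_info(cam); f=210/np.tan(np.radians(i["fovy"]/2))
    x=(u-i["cx"])/f; y=(v-i["cy"])/f
    if cam=="wrist":
        rr=np.hypot(x,y)+1e-9; t=np.tan(rr)/rr; x,y=x*t,y*t
    p=np.stack([x*d,y*d,d,np.ones_like(d)],-1)
    return (p@np.linalg.inv(i["camera_from_world"]).T)[...,:3]
def pts(cam,mask,depth,info=None):
    v,u=np.nonzero(mask&(depth>0)); return deproj(cam,u.astype(float),v.astype(float),depth[v,u].astype(float),info)
E
python3 - <<'E'
from h import *
s=r.get_state();print(s["time_s"],s["tcp_pos"],s["eef_rot"],s["gripper_width"],r.hold_point_z)
ims=[]
for c in("scene","top"):
    im,d=r.capture(c);np.save(c+"d.npy",d);ims.append(im)
    for q in("rack","handle","handle_grip","red_tube","purple_tube_1","drum","timer","amber_bottle","vial"):
        for m in r.masks_of(q,c)[:2]:
            p=pts(c,m["pixels"],d)
            if len(p)<5: continue
            print(c,q,round(m["score"],2),[int(a) for a in m["rect"]],len(p),"med",np.median(p,0).round(3),"lo",np.percentile(p,3,0).round(3),"hi",np.percentile(p,97,0).round(3))
    cv2.imwrite(f"pics/{c}0.png",im)
print(r.get_state()["time_s"])
E
```

```text
0.0 [ 0.2980878  -0.60505664  0.22561639] [ 94.34132139  89.9036528  120.5626178 ] 0.08730773159219596 0.0188
scene rack 0.63 [190, 243, 321, 330] 8401 med [ 0.605 -0.01   0.068] lo [ 0.498 -0.139  0.007] hi [0.663 0.126 0.174]
scene handle 0.61 [190, 247, 323, 287] 1070 med [ 0.606 -0.008  0.169] lo [ 0.473 -0.148  0.035] hi [0.628 0.136 0.179]
scene handle_grip 0.57 [186, 240, 322, 291] 1216 med [ 0.603 -0.004  0.168] lo [ 0.381 -0.152  0.002] hi [0.628 0.135 0.178]
scene red_tube 0.54 [189, 241, 322, 332] 8738 med [ 0.605 -0.01   0.067] lo [ 0.494 -0.14   0.005] hi [0.663 0.128 0.174]
scene drum 0.95 [367, 210, 498, 352] 14235 med [0.681 0.348 0.178] lo [0.527 0.25  0.015] hi [0.73  0.464 0.192]
scene timer 0.6 [143, 195, 177, 223] 591 med [ 0.278 -0.286  0.04 ] lo [ 0.255 -0.325  0.007] hi [ 0.298 -0.254  0.064]
scene amber_bottle 0.98 [331, 197, 352, 236] 614 med [0.331 0.209 0.059] lo [0.311 0.187 0.007] hi [0.341 0.233 0.111]
scene vial 0.5 [375, 232, 382, 246] 63 med [0.395 0.298 0.045] lo [0.325 0.262 0.001] hi [0.554 0.312 0.169]
scene vial 0.32 [211, 267, 217, 282] 88 med 
[... 807 characters left out ...]
ple_tube_1 0.27 [291, 152, 299, 157] 36 med [ 0.568 -0.008  0.111] lo [ 0.564 -0.014  0.072] hi [ 0.577 -0.003  0.117]
top drum 0.73 [89, 85, 200, 192] 8895 med [0.59  0.352 0.186] lo [0.489 0.248 0.041] hi [0.706 0.467 0.197]
top timer 0.76 [396, 261, 417, 278] 194 med [ 0.273 -0.307  0.058] lo [ 0.248 -0.332  0.023] hi [ 0.292 -0.288  0.066]
top amber_bottle 0.59 [399, 262, 415, 280] 198 med [ 0.273 -0.307  0.057] lo [ 0.248 -0.332  0.023] hi [ 0.294 -0.287  0.066]
top amber_bottle 0.55 [203, 244, 221, 263] 327 med [0.311 0.204 0.078] lo [0.291 0.186 0.036] hi [0.333 0.23  0.114]
top vial 0.57 [174, 221, 184, 232] 66 med [0.387 0.298 0.04 ] lo [0.379 0.292 0.005] hi [0.397 0.306 0.063]
1.0
```

View pics/scene0.png

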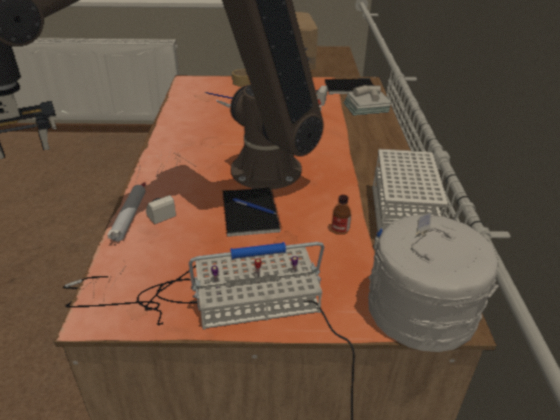

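View pics/top0.png

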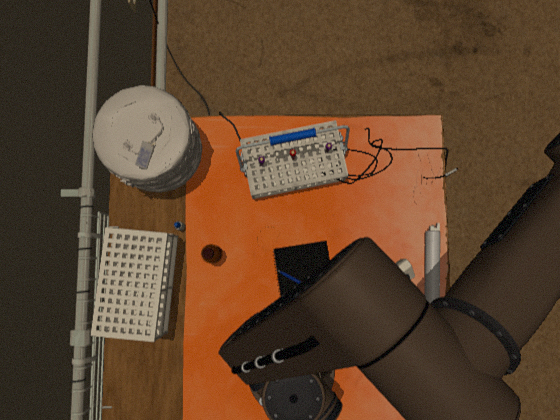

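The red-capped tube is in the middle hole (scene px ~(258,264), top px ~(294,153)), with purple tubes on both sides. The blue grip is above them at scene (258,250). Next I'll fit the rack pose.

```bash
cat > fit.py <<'E'
from h import *
for c in("top","scene"):
    im=cv2.imread(f"pics/{c}0.png");d=np.load(c+"d.npy")
    v,u=np.mgrid[0:420,0:560]; P=deproj(c,u.astype(float),v.astype(float),d.astype(float))
    reg=(P[...,0]>.42)&(P[...,0]<.72)&(P[...,1]>-.2)&(P[...,1]<.19)&(d>0)
    m=reg&(abs(P[...,2]-.067)<.004)
    m=cv2.morphologyEx(m.astype(np.uint8),cv2.MORPH_OPEN,np.ones((2,2)))>0
    print(c,"plate",m.sum(),cv2.minAreaRect((P[m][:,:2]*1000).astype(np.float32)))
    hsv=cv2.cvtColor(im,cv2.COLOR_BGR2HSV)
    b=reg&(hsv[...,0]>100)&(hsv[...,0]<125)&(hsv[...,1]>150)&(P[...,2]>.1)
    q=P[b]; C=q.mean(0);w=np.linalg.svd(q-C)[2][0];print("grip",b.sum(),C.round(3),np.median(q,0).round(3),w.round(3),q.min(0).round(3),q.max(0).round(3))
    for nm,k in(("red",((hsv[...,0]<6)|(hsv[...,0]>170))&(hsv[...,1]>110)),("pur",(hsv[...,0]>125)&(hsv[...,0]<168)&(hsv[...,1]>40))):
        k=reg&k&(P[...,2]>.09)&(P[...,2]<.125)
        n,l,_,_=cv2.connectedComponentsWithStats(k.astype(np.uint8))
        for j in range(1,n):
            if (l==j).sum()>8: q=P[l==j];print(nm,(l==j).sum(),q.mean(0).round(4),q.min(0).round(3),q.max(0).round(3))
E
python3 fit.py
```

```text
top plate 2927 ((479.55621337890625, -42.09454345703125), (364.185546875, 294.4136047363281), 13.269017219543457)
grip 337 [ 0.598 -0.006  0.175] [ 0.598 -0.005  0.175] [-0.198  0.98  -0.006] [ 0.579 -0.062  0.167] [0.62  0.05  0.183]
red 24 [ 0.5695 -0.0074  0.1116] [ 0.564 -0.014  0.09 ] [ 0.578 -0.001  0.117]
pur 26 [ 0.5902 -0.1014  0.1059] [ 0.583 -0.109  0.094] [ 0.6   -0.095  0.112]
pur 24 [0.5532 0.0743 0.1062] [0.547 0.067 0.099] [0.562 0.083 0.111]
scene plate 4083 ((907.4074096679688, 23.758468627929688), (988.6871337890625, 298.8170471191406), 3.8730814456939697)
grip 395 [ 0.607 -0.002  0.174] [ 0.607 -0.002  0.174] [ 0.199 -0.98   0.001] [ 0.59  -0.056  0.164] [0.622 0.053 0.181]
red 36 [ 0.5784 -0.0049  0.1092] [ 0.569 -0.011  0.098] [0.583 0.001 0.116]
pur 34 [0.5636 0.0774 0.1037] [0.556 0.07  0.093] [0.568 0.084 0.113]
pur 40 [ 0.5967 -0.0986  0.1029] [ 0.592 -0.107  0.091] [ 0.601 -0.093  0.111]
```

```bash
cat >> h.py <<'E'
RK=np.array([.574,-.006,0]); YAW=np.radians(11.5)
ex=np.array([np.cos(YAW),np.sin(YAW),0]); ey=np.array([-ex[1],ex[0],0])
def W(x,y,z): return RK+x*ex+y*ey+np.array([0,0,z])
def state():
    s=r.get_state(); Rm=R.from_euler("xyz",s["eef_rot"],degrees=True)
    return s,np.array(s["tcp_pos"]),Rm
def go(T,Rt=None):
    s,p,Rm=state()
    if Rt is not None: print("rotvec",(Rm.inv()*Rt).as_rotvec().round(3))
    Rt=Rt or Rm
    print("shift cm",(Rt.inv().apply(T-p)*100).round(2))
def down(sg=1):
    x=np.array([0,0,-1.]);y=sg*ey;return R.from_matrix(np.stack([x,y,np.cross(x,y)],1))
E
python3 - <<'E'
from h import *
s,p,Rm=state();print(Rm.as_matrix().round(3))
for g in(1,-1): go(W(-.035,0,.25),down(g))
E
```

```text
[[-0.    -0.442  0.897]
 [-0.     0.897  0.442]
 [-1.    -0.    -0.   ]]
rotvec [ 0.257 -0.     0.   ]
shift cm [-2.34 53.25 35.47]
rotvec [-2.884 -0.    -0.   ]
shift cm [ -2.34 -53.25 -35.47]
```

```bash
python3 -m creep '[[0.128,0,0,0,0,0,0],[0.129,0,0,0,0,0,0],[0,0,0,-0.4,2,1,0],[0,0,0,-0.4,3.2,2.1,0],[0,0,0,-0.4,3.4,2.3,0],[0,0,0,-0.4,3.4,2.3,0],[0,0,0,-0.4,3.4,2.3,0],[0,0,0,-0.4,3.4,2.3,0]]' 20
python3 -m creep '[[0,0,0,0,3.4,2.3,0],[0,0,0,0,3.4,2.3,0],[0,0,0,0,3.4,2.3,0],[0,0,0,0,3.4,2.3,0],[0,0,0,0,3.4,2.3,0],[0,0,0,0,3.4,2.3,0],[0,0,0,0,3.4,2.3,0],[0,0,0,0,3.4,2.3,0]]'
python3 -m creep '[[0,0,0,0,3.4,2.3,0],[0,0,0,0,2.2,1.5,0],[0,0,0,0,1,0.7,0],[0,0,0,0,0,0,0]]'
python3 - <<'E'
from h import *
go(W(-.035,0,.14),down(1)); print(state()[0]["time_s"],state()[0]["contact_force"],state()[0]["gripper_width"])
im,d=r.capture("wrist");cv2.imwrite("pics/w1.png",im);np.save("wd1.npy",d)
im2,d2=r.capture("top");cv2.imwrite("pics/t1.png",im2[90:240,180:400])
E
```

```text
time_s: 1.8
tcp_pos: [0.3817, -0.3953, 0.2509]
eef_rot: [-41.4, 90.0, -29.9]
contact_force: [1.1, 0.2, -0.2]
gripper_width: 0.029
time_s: 2.6
tcp_pos: [0.5078, -0.0918, 0.251]
eef_rot: [-1.5, 89.9, 10.0]
contact_force: [0.7, -0.5, -0.0]
gripper_width: 0.0004
time_s: 3.0
tcp_pos: [0.5387, -0.0187, 0.2504]
eef_rot: [-171.4, 90.0, -159.8]
contact_force: [0.2, -0.4, 0.4]
gripper_width: 0.0007
rotvec [ 0.002 -0.     0.   ]
shift cm [11.04  0.54  0.21]
3.0 [ 0.17059263 -0.38756623  0.35518551] 0.000659820923614484
```

View pics/w1.png

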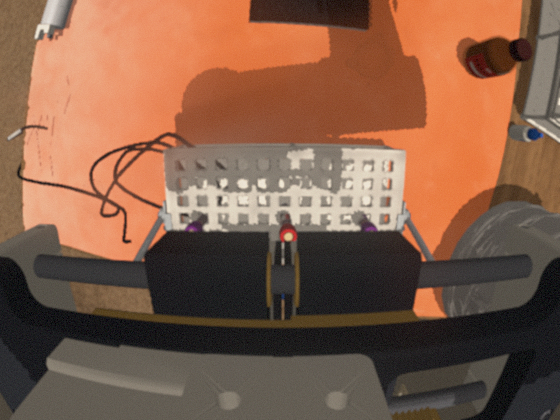

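Wrist view: red cap at (288,236), purples at (196,228) and (369,229). The rack edges are parallel to the jaws. Now I'll descend on the near side and push the bar over.

```bash
python3 -m creep '[[0,0,0,1.5,0.2,0.1,0],[0,0,0,2.5,0.2,0.1,0],[0,0,0,2.5,0.1,0,0],[0,0,0,2.5,0,0,0],[0,0,0,1.5,0,0,0],[0,0,0,0.5,0,0,0],[0,0,0,0,0,0,0]]'
python3 -m creep '[[0,0,0,0,0,0.5,0],[0,0,0,0,0,1,0],[0,0,0,0,0,1,0],[0,0,0,0,0,1,0],[0,0,0,0,0,1,0],[0,0,0,0.1,0,1,0],[0,0,0,0.2,0,1,0],[0,0,0,0.3,0,0.8,0]]'
python3 -m creep '[[0,0,0,0.4,0,0.8,0],[0,0,0,0.4,0,0.8,0],[0,0,0,0.4,0,0.8,0],[0,0,0,0.4,0,0.6,0],[0,0,0,0.2,0,0.4,0],[0,0,0,0,0,0,0],[0,0,0,0,0,0,0]]'
python3 - <<'E'
from h import *
im,d=r.capture("scene");cv2.imwrite("pics/scene1.png",im);np.save("scened1.npy",d)
s,p,_=state();print("rack frame",(p-RK)@ex,(p-RK)@ey,p[2],s["contact_force"])
for c in ["scene"]:
    v,u=np.mgrid[0:420,0:560];P=deproj(c,u.astype(float),v.astype(float),d.astype(float));hsv=cv2.cvtColor(im,cv2.COLOR_BGR2HSV)
    b=(hsv[...,0]>100)&(hsv[...,0]<125)&(hsv[...,1]>150)&(P[...,0]>.5)&(P[...,0]<.8)&(abs(P[...,1])<.15)&(d>0)
    q=P[b]-RK;print("grip rack",b.sum(),np.median(q@ex),np.median(q@ey),np.median(q[:,2]))
cv2.imwrite("pics/s1.png",cv2.resize(im[200:350,150:370],None,fx=3,fy=3))
E
```

```text
time_s: 3.8
tcp_pos: [0.5389, -0.0155, 0.1404]
eef_rot: [-164.5, 89.9, -153.1]
contact_force: [-0.3, -0.4, -0.1]
gripper_width: 0.0005
time_s: 4.6
tcp_pos: [0.6117, 0.0002, 0.1342]
eef_rot: [-165.1, 90.0, -153.6]
contact_force: [0.1, -0.1, -1.6]
gripper_width: 0.0002
time_s: 5.3
tcp_pos: [0.6441, 0.0068, 0.1166]
eef_rot: [-10.4, 90.0, 1.1]
contact_force: [0.2, -0.2, 0.1]
gripper_width: 0.0006
rack frame 0.07120724532653207 -0.0014585756165346048 0.11677974584445605 [0.85420758 1.07921297 1.48125583]
grip rack 452 0.1075381655327613 -0.0036412234195703722 0.10997894465544655
```

View pics/s1.png

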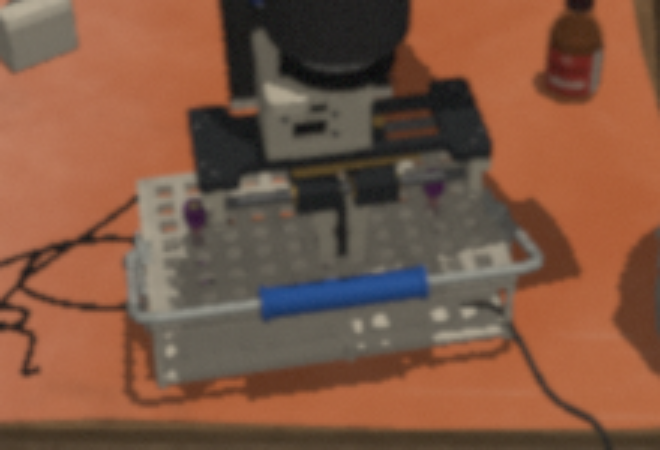

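The handle lies on the balls, with the grip at about px (343,292) in the crop, rack x' 0.105. Next I'll lift, move over the bar and press it.

```bash
python3 -m creep '[[0,0,0,-1.2,0,0,0],[0,0,0,-1.2,0,0,0],[0,0,0,0,0,1.2,0],[0,0,0,0,0,1.2,0],[0,0,0,0,0,1.2,0],[0,0,0,0,0,0.3,0],[0,0,0,0.8,0,0,0],[0,0,0,1,0,0,0]]'
python3 -m creep '[[0,0,0,0.8,0,0,0],[0,0,0,0.8,0,0,0],[0,0,0,0.8,0,0,0],[0,0,0,0.8,0,0,0],[0,0,0,0.8,0,0,0],[0,0,0,0.6,0,0,0]]'
python3 -m creep '[[0,0,0,0.6,0,0,0],[0,0,0,0.6,0,0,0],[0,0,0,0.6,0,0,0],[0,0,0,0.5,0,0,0],[0,0,0,0,0,0,0]]'
```

```text
time_s: 6.15
tcp_pos: [0.6821, 0.0145, 0.1215]
eef_rot: [165.1, 90.0, 176.5]
contact_force: [-0.0, -0.4, -0.3]
gripper_width: 0.0006
time_s: 6.75
tcp_pos: [0.681, 0.0143, 0.0749]
eef_rot: [176.0, 89.8, -172.5]
contact_force: [0.5, -0.1, -0.2]
gripper_width: 0.0005
time_s: 7.25
tcp_pos: [0.6818, 0.0145, 0.0526]
eef_rot: [179.5, 89.9, -169.0]
contact_force: [0.5, 0.1, 0.4]
gripper_width: 0.0004
```

```bash
python3 -m creep '[[0,0,0,0.2,0,0,0],[0,0,0,0,0,0,0]]'
python3 -m creep '[[0,0,0,-2,0,0,0],[0,0,0,-4,0,0,0],[0,0,0,-4,0,0,0],[0,0,0,-4,0,-1.5,50],[0,0,0,-3,0,-3,90],[0,0,0,0,0,-3,90],[0,0,0,0,0,-2.2,90],[0,0,0,0,0,-1,90]]'
python3 - <<'E'
from h import *
im,d=r.capture("scene");cv2.imwrite("pics/scene2.png",im)
s,p,_=state();print("rack frame",(p-RK)@ex,(p-RK)@ey,p[2],s["contact_force"])
v,u=np.mgrid[0:420,0:560]
P=deproj("scene",u.astype(float),v.astype(float),d.astype(float));hsv=cv2.cvtColor(im,cv2.COLOR_BGR2HSV)
b=(hsv[...,0]>100)&(hsv[...,0]<125)&(hsv[...,1]>150)&(P[...,0]>.5)&(P[...,0]<.8)&(abs(P[...,1])<.15)&(d>0)
q=P[b]-RK;print("grip rack",b.sum(),np.median(q@ex),np.median(q@ey),np.median(q[:,2]),q[:,2].max())
i=r.camera_info("wrist");iw,dw=r.capture("wrist")
for n,g in(("s",im),("w",iw)):cv2.imwrite(f"pics/{n}2.png",g)
cv2.imwrite("pics/b2.png",np.hstack([cv2.resize(im[215:345,160:350],None,fx=2,fy=2),cv2.resize(iw[120:380,60:480],None,fx=1,fy=1)]))
P=deproj("wrist",u.astype(float),v.astype(float),dw.astype(float),i);hsv=cv2.cvtColor(iw,cv2.COLOR_BGR2HSV)
for nm,k in(("red",((hsv[...,0]<6)|(hsv[...,0]>170))&(hsv[...,1]>110)),("pur",(hsv[...,0]>125)&(hsv[...,0]<168)&(hsv[...,1]>40))):
    k=k&(P[...,2]>.085)&(P[...,2]<.125)&(dw>0)
    n,l,st,_=cv2.connectedComponentsWithStats(k.astype(np.uint8))
    for j in range(1,n):
        if (l==j).sum()>15:
            q=P[l==j]-RK;t=q[q[:,2]>q[:,2].max()-.004];print(nm,st[j],"top",len(t),(t@ex).mean().round(4),(t@ey).mean().round(4),t[:,2].mean().round(4),"all",(q@ex).min().round(4),(q@ex).max().round(4),(q@ey).min().round(4),(q@ey).max().round(4))
E
```

```text
time_s: 7.45
tcp_pos: [0.6825, 0.0146, 0.0516]
eef_rot: [-2.3, 90.0, 9.2]
contact_force: [1.0, -0.2, 0.5]
gripper_width: 0.0006
time_s: 8.25
tcp_pos: [0.576, -0.0071, 0.2228]
eef_rot: [14.7, 89.9, 26.2]
contact_force: [0.6, 0.6, -0.0]
gripper_width: 0.035
rack frame 0.0012521122507974185 -0.0014765726823750614 0.2226615371407362 [-2.3842467  -0.89725317 -0.33999242]
grip rack 408 0.11555541134317598 -0.003622961640734332 0.04954695848981433 0.05584042880070783
red [520   0  22  24 254] top 204 -0.2122 0.2624 0.1095 all -0.2249 -0.1995 0.2494 0.2752
red [276 191  17  22 202] top 161 -0.0019 -0.0006 0.1131 all -0.0093 0.0065 -0.0072 0.0064
pur [168 191  21  20 220] top 137 -0.0013 -0.0964 0.107 all -0.0093 0.0065 -0.1048 -0.0884
pur [366 191  20  21 206] top 152 -0.0013 0.082 0.107 all -0.0092 0.0071 0.0745 0.0901
```

View pics/b2.png

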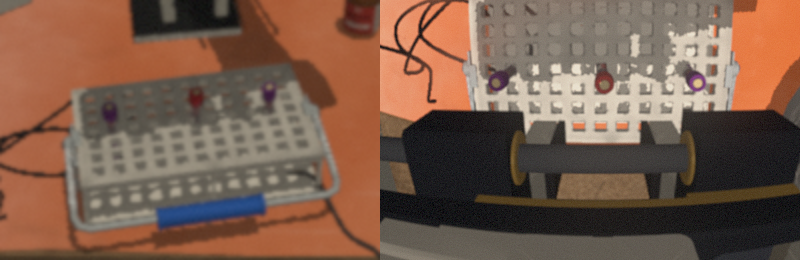

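Handle is home: the grip surface sits at z≈0.050, x' 0.115, and in the picture the bar lies low along the rack's far side at (212,210). The red cap top is at (-1.5,-0.4) mm in the rack frame. I'll descend and grip.

```bash
python3 -m creep '[[0,0,0,1,0.1,-0.15,60],[0,0,0,2.4,0,-0.1,60],[0,0,0,2.5,0,0,60],[0,0,0,2.5,0,0,60],[0,0,0,2.5,0,0,60],[0,0,0,1.6,0,0,60],[0,0,0,0.7,0,0,60],[0,0,0,0.2,0,0,60]]'
python3 -m creep '[[0,0,0,0,0,0,60],[0,0,0,0,0,0,0],[0,0,0,0,0,0,0],[0,0,0,0,0,0,0],[0,0,0,0,0,0,0],[0,0,0,0,0,0,0],[0,0,0,0,0,0,0],[0,0,0,0,0,0,0]]' 15
```

```text
time_s: 9.15
tcp_pos: [0.5748, -0.0063, 0.0859]
eef_rot: [-171.1, 89.9, -159.6]
contact_force: [0.7, 0.3, 0.9]
gripper_width: 0.0527
time_s: 9.95
tcp_pos: [0.5749, -0.0063, 0.0877]
eef_rot: [-26.4, 90.0, -14.9]
contact_force: [-0.7, -0.1, 1.0]
gripper_width: 0.0156
```

```bash
python3 -m creep '[[0,0,0,-0.5,0,0,0],[0,0,0,-1,0,0,0],[0,0,0,-1.5,0,0,0],[0,0,0,-2,0,0,0],[0,0,0,-2.5,0,0,0],[0,0,0,-3,0,0,0],[0,0,0,-3,0,0,0],[0,0,0,-3,0,0,0]]'
python3 -m creep '[[0,0,0,-3,0,0,0],[0,0,0,-3,0,0,0],[0,0,0,-2.5,0,0,0],[0,0,0,-1.5,0,0,0],[0,0,0,-0.7,0,0,0],[0,0,0,0,0,0,0]]'
python3 -m creep '[[0,-0.05,0,0,0,0,0],[0,-0.1,0,0,0,0,0],[0,-0.12,0,0,0,0,0],[0,-0.12,0,0,0,0,0],[0,-0.12,0,0,0,0,0],[0,-0.12,0,0,0,0,0]]'
python3 - <<'E'
from h import *
s,p,_=state();print(s["joints"],s["gripper_width"])
E
```

```text
time_s: 10.75
tcp_pos: [0.5747, -0.0063, 0.2548]
eef_rot: [4.5, 90.0, 16.0]
contact_force: [1.2, 1.0, -0.3]
gripper_width: 0.0155
time_s: 11.35
tcp_pos: [0.575, -0.0063, 0.3608]
eef_rot: [6.1, 89.9, 17.6]
contact_force: [-0.2, 0.1, -1.0]
gripper_width: 0.0153
time_s: 11.95
tcp_pos: [0.5743, -0.006, 0.3594]
eef_rot: [0.1, 53.6, 11.6]
contact_force: [0.0, -0.4, -0.1]
gripper_width: 0.0156
[  23.33259646  -13.89073904  -33.66159194   12.08855083  -35.03275489
 -109.51657784] 0.015637637301303867
```

```bash
python3 -m creep '[[0,-0.1,0,1.2,0,1.6,0],[0,-0.12,0,1.3,0,1.5,0],[0,-0.12,0,1.4,0,1.3,0],[0,-0.12,0,1.6,0,1.1,0],[0,-0.12,0,1.6,0,0.8,0],[0,-0.12,0,0,0,0,0],[0,-0.12,0,0,0,0,0],[0,-0.08,0,0,0,0,0]]'
python3 -m creep '[[0,-0.035,0,0,0,0,0],[0,0,0,0,0,0,0],[0,0,0,0,0,0,0],[0,0,0,0,0,0,0]]'
python3 - <<'E'
from h import *
s,p,_=state();print(s["joints"],s["gripper_width"])
for c in("scene","top"):
    im,d=r.capture(c);cv2.imwrite(f"pics/{c}3.png",im)
    for m in r.masks_of("red_tube",c)[:2]:
        print(c,m["score"],m["rect"]);q=pts(c,m["pixels"],d)
        if len(q)>10:
            C=np.median(q,0);q=q[np.linalg.norm(q-C,axis=1)<.08];w=np.linalg.svd(q-q.mean(0))[2][0];w*=np.sign(w[0]);print(len(q),q.mean(0).round(3),w.round(3),np.degrees(np.arcsin(w[2])))
i=r.camera_info("wrist");im,d=r.capture("wrist");cv2.imwrite("pics/w3.png",im);np.save("wd3.npy",d)
a=cv2.imread("pics/scene3.png")
cv2.imwrite("pics/b3.png",np.hstack([cv2.resize(a[140:350,150:360],(420,420)),cv2.resize(im[120:400,90:470],(380,280)) if 0 else cv2.resize(im[:,90:470],(380,420))]))
E
```

```text
time_s: 12.75
tcp_pos: [0.645, -0.0465, 0.3835]
eef_rot: [0.4, 24.1, 12.0]
contact_force: [-1.5, -0.9, -0.8]
gripper_width: 0.0155
time_s: 13.15
tcp_pos: [0.6441, -0.0429, 0.3872]
eef_rot: [0.2, 22.4, 11.6]
contact_force: [-0.6, 0.0, -0.1]
gripper_width: 0.0155
[ 11.47394218 -11.77892491 -34.02374592 -27.14943118  -0.16338809
 -63.03089589] 0.01552950052200475
scene 0.82 [225.3, 155.1, 243.1, 214.4]
392 [ 0.67  -0.038  0.381] [ 0.89   0.155 -0.429] -25.403919519088394
top 0.75 [301.1, 60.8, 323.0, 98.9]
244 [ 0.662 -0.04   0.382] [ 0.897  0.178 -0.404] -23.849983598146572
```

View pics/b3.png

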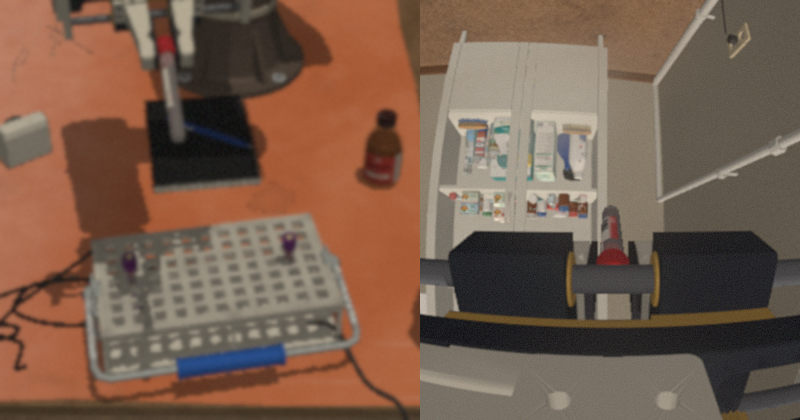

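The tilt stopped at 22° below level because j5 reached its limit (−0.16°); the tube is still held firmly. The wrist can't bend upward, so I'll check the option of levelling sideways, with j4 negative and the tool pointing left.

Run:
```python
from h import *
S=[([-47.263,20.546,.682,0,-70.136,-16.507],[94.34,89.9037,120.5626]),([23.3326,-13.8907,-33.6616,12.0886,-35.03,-109.5166],[.1,53.6,11.6]),([11.474,-11.779,-34.024,-27.149,-.1634,-63.03],[.2,22.4,11.6])]
A=lambda a,t:R.from_euler(a,t,degrees=True)
for j,e in S:
    B=A("z",j[0])*A("y",j[1]-j[2])*A("x",-j[3])*A("y",-j[4])
    q=(B.inv()*A("xyz",e)).as_rotvec(degrees=True);print(q.round(1),j[5])
# candidate: tool x = level, dir az; jaws vertical (from rot about tool z) or horizontal
for az in(60,80,101.5):
  for jaw in("vert","horiz"):
    x=np.array([np.cos(np.radians(az)),np.sin(np.radians(az)),0]);y=np.array([0,0,1.]) if jaw=="vert" else np.cross([0,0,1.],x)
    M=np.stack([x,y,np.cross(x,y)],1)
    for j1 in(0,20):
      for phi in(20,35):
        C=(A("z",j1)*A("y",phi)).as_matrix().T@M
        t=C[:,0]; j5=-np.degrees(np.arccos(t[0])); j4=np.degrees(np.arctan2(-t[1],-t[2]))
        X=(A("x",-j4)*A("y",-j5)).as_matrix().T@C
        print(az,jaw,j1,phi,"j4 %.0f j5 %.0f roll %.0f"%(j4,j5,np.degrees(np.arctan2(X[2,1],X[1,1]))))
```

```text
[-73.5   0.1   0.1] -16.507
[19.5 -0.  -0. ] -109.5166
[-27.   0.   0.] -63.03
60 vert 0 20 j4 -101 j5 -62 roll -23
60 vert 0 35 j4 -108 j5 -66 roll -39
60 vert 20 20 j4 -112 j5 -44 roll -30
60 vert 20 35 j4 -124 j5 -51 roll -47
60 horiz 0 20 j4 -101 j5 -62 roll -113
60 horiz 0 35 j4 -108 j5 -66 roll -129
60 horiz 20 20 j4 -112 j5 -44 roll -120
60 horiz 20 35 j4 -124 j5 -51 roll -137
80 vert 0 20 j4 -93 j5 -81 roll -20
80 vert 0 35 j4 -96 j5 -82 roll -35
80 vert 20 20 j4 -101 j5 -62 roll -23
80 vert 20 35 j4 -108 j5 -66 roll -39
80 horiz 0 20 j4 -93 j5 -81 roll -110
80 horiz 0 35 j4 -96 j5 -82 roll -125
80 horiz 20 20 j4 -101 j5 -62 roll -113
80 horiz 20 35 j4 -108 j5 -66 roll -129
101.5 vert 0 20 j4 -86 j5 -101 roll -20
101.5 vert 0 35 j4 -83 j5 -99 roll -36
101.5 vert 20 20 j4 -93 j5 -82 roll -20
101.5 vert 20 35 j4 -95 j5 -83 roll -35
101.5 horiz 0 20 j4 -86 j5 -101 roll -110
101.5 horiz 0 35 j4 -83 j5 -99 roll -126
101.5 horiz 20 20 j4 -93 j5 -82 roll -110
101.5 horiz 20 35 j4 -95 j5 -83 roll -125
```

```bash
python3 -m creep '[[0,0.06,0,0,0,0,0],[0,0.12,0,0,0,0,0],[0,0.12,0,0,0,0,0],[0,0.12,0,0,0,0,0],[0,0.12,0,0,0,0,0],[0,0.12,0,0,0,0,0],[0,0.12,0,0,0,0,0],[0,0.12,0,0,0,0,0]]'
python3 -m creep '[[0,0.12,0,0,0,0,0],[0,0.12,0,0,0,0,0],[0,0.04,0,0,0,0,0],[0,0,0,0,0,0,0],[0,0,0,0,0,0,0]]'
python3 - <<'E'
from h import *
s,p,Rm=state();print(s["joints"],Rm.as_matrix()[:,:2].round(3).tolist(),p)
E
```

```text
time_s: 14.2
tcp_pos: [0.6452, -0.055, 0.3863]
eef_rot: [1.7, 69.9, 13.7]
contact_force: [0.6, 0.3, -0.7]
gripper_width: 0.0154
time_s: 14.7
tcp_pos: [0.6456, -0.0547, 0.3842]
eef_rot: [8.0, 85.8, 20.1]
contact_force: [0.5, -0.5, 0.8]
gripper_width: 0.0157
[ 12.0120547   12.43885264   9.59001963  -0.59995663 -82.96386448
 -89.86543075] [[0.069, -0.21], [0.025, 0.978], [-0.997, 0.01]] [ 0.64563391 -0.05469063  0.3842197 ]
```

Back near vertical and clear of the singularity. Now the sideways tilt about tool z, in steps.

```bash
python3 -m creep '[[0,0,0.06,0,0,0,0],[0,0,0.12,0,0,0,0],[0,0,0.12,0,0,0,0],[0,0,0.12,0,0,0,0],[0,0,0.12,0,0,0,0],[0,0,0.12,0,0,0,0],[0,0,0.12,0,0,0,0],[0,0,0,0,0,0,0]]'
python3 - <<'E'
from h import *
s,p,Rm=state();print(s["joints"],Rm.as_matrix()[:,:2].round(3).tolist(),p)
t=R.from_matrix(np.stack([ey,[0,0,1],np.cross(ey,[0,0,1])],1));go(p,t)
E
```

```text
time_s: 15.5
tcp_pos: [0.6448, -0.0573, 0.3819]
eef_rot: [84.5, 44.2, 97.9]
contact_force: [0.5, -0.4, -1.5]
gripper_width: 0.0157
[ -15.10653279   26.5983332    31.91524482  -44.60133589 -110.11154904
  -71.89087644] [[-0.099, -0.19], [0.71, 0.675], [-0.698, 0.713]] [ 0.6447764  -0.05731922  0.38187948]
rotvec [0.067 0.022 0.774]
shift cm [0. 0. 0.]
```

```bash
python3 -m creep '[[0.01,0.003,0.11,0,0,0,0],[0.01,0.003,0.11,0,0,0,0],[0.01,0.003,0.11,0,0,0,0],[0.01,0.003,0.11,0,0,0,0],[0.01,0.003,0.11,0,0,0,0],[0.01,0.003,0.11,0,0,0,0],[0.007,0.004,0.11,0,0,0,0],[0,0,0,0,0,0,0]]'
cat > chk.py <<'E'
from h import *
import sys
s,p,Rm=state();print(s["time_s"],s["joints"].round(1),Rm.as_matrix()[:,:2].round(3).tolist(),p,s["gripper_width"],s["contact_force"])
k=sys.argv[1]
for c in("scene","top"):
    im,d=r.capture(c);cv2.imwrite(f"pics/{c}{k}.png",im)
    for m in r.masks_of("red_tube",c)[:1]:
        q=pts(c,m["pixels"],d);C=np.median(q,0);q=q[np.linalg.norm(q-C,axis=1)<.07];m0=q.mean(0)
        a,_=cv2.PCACompute(q.astype(np.float32),None,maxComponents=1)[1],0;w=a[0]*np.sign(a[0][1])
        L=cv2.fitLine(q.astype(np.float32),cv2.DIST_HUBER,0,.01,.01).ravel();L=L*np.sign(L[1])
        print(c,m["score"],m["rect"],len(q),m0.round(3),w.round(3),"elev pca %.1f huber %.1f"%(np.degrees(np.arcsin(w[2])),np.degrees(np.arcsin(L[2]))))
    if c=="scene": a=im
iw,_=r.capture("wrist")
cv2.imwrite(f"pics/b{k}.png",np.hstack([cv2.resize(a[110:350,140:380],(420,420)),iw[:,90:470]]))
E
python3 chk.py 4
```

```text
time_s: 16.3
tcp_pos: [0.645, -0.0548, 0.3816]
eef_rot: [90.2, 0.2, 101.6]
contact_force: [-0.6, -0.1, -1.4]
gripper_width: 0.0153
16.3 [ -28.8   42.6   33.9  -82.3 -129.8  -78.6] [[-0.201, 0.002], [0.98, 0.004], [-0.004, 1.0]] [ 0.64495325 -0.05483423  0.38155274] 0.015333460333274956 [-0.56088881 -0.12997679 -1.35690183]
scene 0.75 [209.7, 165.8, 273.4, 182.6] 351 [ 0.642 -0.026  0.384] [-0.25   0.968  0.002] elev pca 0.1 huber 0.1
top 0.83 [283.6, 84.9, 319.5, 96.3] 206 [ 0.632 -0.016  0.388] [-0.219  0.975 -0.031] elev pca -1.8 huber -1.8Traceback (most recent call last):
  File "chk.py", line 14, in <module>
    cv2.imwrite(f"pics/b{k}.png",np.hstack([cv2.resize(a[110:350,140:380],(420,420)),iw[:,90:470]]))
                                            ~~~~~~~~~~^^^^^^^^^^^^^^^^^^^^^^^^^^^^^^
cv2.error: OpenCV(4.12.0) /io/opencv/modules/imgproc/src/resize.cpp:4208: error: (-215:Assertion failed) !ssize.empty() in function 'resize'
```

```bash
sed -i 's/: a=im/: im0=im/; s/resize(a\[/resize(im0[/' chk.py
python3 -m creep '[[0,0,0,0,0,0,0],[0,0,0,0,0,0,0],[0,0,0,0,0,0,0],[0,0,0,0,0,0,0],[0,0,0,0,0,0,0],[0,0,0,0,0,0,0]]'; python3 chk.py 5
```

```text
time_s: 17.15
tcp_pos: [0.6453, -0.0548, 0.3848]
eef_rot: [89.7, 0.5, 101.7]
contact_force: [-0.5, 0.3, -0.7]
gripper_width: 0.0153
17.15 [ -28.7   42.4   34.2  -82.3 -129.8  -78.5] [[-0.203, -0.007], [0.979, 0.008], [-0.01, 1.0]] [ 0.64533932 -0.05476747  0.38478647] 0.0152691398311145 [-0.46214234  0.34603342 -0.72872845]
scene 0.6 [210.9, 164.9, 272.9, 182.0] 350 [ 0.643 -0.029  0.387] [-0.256  0.967  0.001] elev pca 0.0 huber 0.2
top 0.78 [285.4, 87.1, 334.0, 98.8] 251 [ 0.633 -0.019  0.387] [-0.206  0.978 -0.02 ] elev pca -1.2 huber -1.2
```

View pics/b5.png

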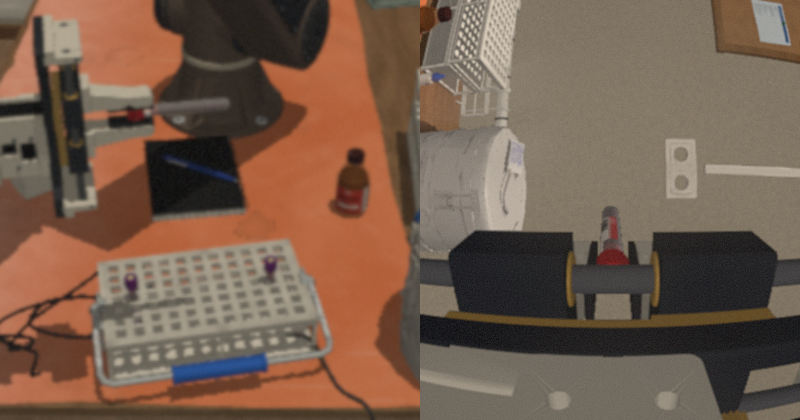

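The picture shows the tube level in the jaws (cap at (138,115), tip at (228,103)). The handle is down at (220,370), and both purple caps stand in their holes at (130,282) and (270,265). All is at rest, so I'm handing in.

```bash
python3 -c "
from plant import r
print(r.get_state()['qd'].round(2)); print(r.close_job())"
```

```text
[-0.02 -0.    0.06 -0.05  0.02 -0.01]
the job is handed in; nothing more can be done
None
```

The job is handed in: the handle is folded home and the gripper is holding the red-capped tube level and still above the rack. It took about 17.3 s of the 53 s allowed.

- **Handle:** I pushed it over with closed fingers and pressed it down past its catch. Afterwards the grip surface measured 50 mm above the desk and about 115 mm out from the rack's middle line, which matches the home position. It was still down in the last picture.
- **Red tube:** I gripped it by the cap, drew it straight up and tipped it level. It sits at about z = 0.385 m, roughly 27 cm above the other caps, so well over the 10 cm asked.
- **Level check:** the tool axis read 0.5° off level. The scene camera gave about 0° for the tube. The top camera gave -1.2°, which I put down to the cap being thicker than the tube.
- **Failed attempt:** the first tilt, away from the robot, stopped 22° short because a wrist joint reached its limit. I turned the tube back upright in the air and tipped it sideways to the left instead.
- **Everything else:** both purple-capped tubes stand in their holes and the bottle looks undisturbed. I did not measure the timer and vial again; the arm only passed high above the timer and never went near the vial.

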